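# Hang the strike-off bar in the plaster caddy and lock the keeper

## Task

The strike-off bars have to be carried to the next bench in the sloping wooden caddy. Hang the loose wooden bar on the empty peg by the hole in its end, flat against the board and hanging down the slope, then slide the steel keeper by its black knob to the left, all the way to its end stop, so that its tongues lie over both pegs and no bar can come off. Leave the bar already hung on its peg and do not push the mould, cup or tape about.

Things in the scene. Friction and masses are not known exactly. Their poses are not given: they have to be found in the camera images.
- face: Plywood board of the fixed caddy, 330 mm wide, 260 mm up the slope, tilted 30 degrees so that it faces the robot and upward. Origin: centre of its upper surface, 105 mm above the worktop. Axes: x up the slope, y across to the left as seen from the robot, z out of the board. A 22 mm round carry handle lies level with the board, 166 mm up the slope from the origin.
- peg_free (a point): Foot of the empty steel peg, on the board's surface; axes as face. It is the peg on the right as seen from the robot, 60 mm right of the board's middle and 55 mm up the slope from it. The peg is 11 mm thick and stands 17 mm out of the board at right angles.
- peg_used (a point): Foot of the other, equal peg, 120 mm left of the empty one; the short bar hangs on it.
- strike_bar: The loose wooden strike-off bar, 170 x 36 x 14 mm with a thin steel strip on one long edge, 120 g, lying flat on the worktop. Origin: centre of its underside; x along the bar toward the end with the hole, z up.
- strike_bar_hole (a point): Centre of the bar's 18 mm through hole, at half the bar's thickness; 67 mm from the bar's centre, 18 mm from its end.
- keeper (a joint): Keeper slide, m along the board's y: 0 open (tongues 60 mm right of the pegs), 0.060 locked at the end stop (tongues over the pegs); about 2 N. Steel strip 20 mm wide, 43 mm upslope of the pegs, in two dark guides 26 mm high. Its two tongues, 16 mm wide, reach downslope past the pegs, 18 to 22 mm above the board: a bar flat on the board passes under, one not fully on its peg blocks them.
- keeper_knob (a point): Middle of the grip of the black round knob on the keeper, moving with it: 20 mm thick, at right angles to the board; the grip reaches from 35 to 54 mm above the board and this point is 44 mm above it. Below is a steel flange 26 mm wide, its top 25 mm above the board.
- short_bar: A shorter bar, 120 x 36 x 14 mm, already hanging on the left peg. Origin: centre of its underside; x along it toward its hole end, z out of the board.
- mould_white: Bystander: white plaster mould, about 170 x 159 x 35 mm, origin at the centre of its underside.
- mixing_cup: Bystander: small green mixing cup, 62 mm wide, 56 mm high, origin at the centre of its underside.
- masking_tape: Bystander: roll of masking tape, 90 mm wide, 20 mm high, lying flat, origin at the centre of its underside.
There are look-alikes about, which are no part of the job. Leave any red look-alike of the strike_bar alone.

How it is judged:
On the way, in this order (a step that is already met when the one before it is completed fails the run):
1. the loose bar is on the empty peg by its hole, flat against the board and pointing down the slope (x of strike_bar_hole in the frame of peg_free between -0.007 and 0.007 m and y of strike_bar_hole in the frame of peg_free between -0.007 and 0.007 m and z of strike_bar_hole in the frame of peg_free below 0.0105 m and x of strike_bar in the frame of peg_free below -0.055 m and angle between the z axis of strike_bar and the z axis of face, either way round below 0.15 rad), for 0.2 s.
2. the keeper is at its locked end stop (value of joint keeper above 0.057 m), for 0.2 s.
At the end, for the whole second after the job is handed in: The bar is on the empty peg: hole within 7 mm of the peg's axis, flat on the board (0.15 rad, 3 mm), its centre at least 55 mm below the peg down the slope, at rest; keeper within 3 mm of its locked end stop; short bar on its peg, within 20 mm of its start (all of step 1 and value of joint keeper above 0.057 m and linear speed of strike_bar below 0.02 m/s and distance of short_bar from where it was at the start of the episode below 0.02 m); the robot touches nothing.
It fails at once if the short bar is pulled off or knocked from its place (more than 30 mm) (distance of short_bar from where it was at the start of the episode above 0.03 m).
It fails at once if the plaster mould is pushed more than 30 mm (distance of mould_white from where it was at the start of the episode above 0.03 m).
It fails at once if the mixing cup is pushed more than 30 mm (distance of mixing_cup from where it was at the start of the episode above 0.03 m).
It fails at once if the roll of tape is pushed more than 30 mm (distance of masking_tape from where it was at the start of the episode above 0.03 m).
It also fails if it takes over 48 s, if anything falls off the work surface, if the arm or the gripper's body presses on something with over 40 N, if the wrist force passes 120 N, or if a joint passes its speed limit or range.

## Robot

A 6-joint arm with a two-finger parallel gripper is mounted at the origin on a cart in front of the work surface, level with it; the furniture and walls round the work are solid. World frame = base frame: x ahead of the robot, y to its left, z up, the work surface at z = 0. Lengths are in m, angles in rad, forces in N, time in s.
With the tool pointing down it reaches from about 0.275 to 0.725 m from the base axis. Payload 15.9 kg.
Tool frame: the origin (TCP) lies midway between the tips of the shut fingers; the grasp point (between the pads) lies 19 mm behind it; z points along the fingers, y is the direction in which the jaws open and shut (so a half turn about z gives the same grasp; the last joint's range is limited). The gripper opens to 85 mm and grips with 20 to 120 N. Pads are 22 mm wide; open, the fingers measure 114 mm over their backs; the gripper's body (76 mm by 85 mm) begins 54 mm behind the grasp point. The pads swing forward as they close: fully open they stand 13 mm farther back than shut.
Start: joints at [1.159, 0.213, -0.034, 1.323, 0, 1.571], TCP at [0.2, 0.458, 0.231] pointing down, gripper open.
Joint ranges: [-2.98, 2.98], [-0.74, 1.72], [-1.14, 1.35], [-2.1, 2.04], [-1.57, 1.44], [-3.14, 3.14]. Speed limits (rad/s): [1.89, 1.89, 2.39, 2.57, 3.14, 3.14].

## Interface

Orientations are given as a unit quaternion [x, y, z, w].
In Python, from plant import manip gives the robot as it stands. The module is installed in compiled form; this text tells all that it offers.
- The arm moves only by the shell command python3 -m handwheel 'ROWS' [FORCE]. ROWS is JSON, a list of rows, each a list of 3 entries, a list of its own where there are three numbers: the closure, from 0 (fully open) to 1 (shut), then the shift along the tool's x, y, z in m, then the turn about the tool's z in rad. In form: [[jaw, [x, y, z], twist], ...]. A call has exactly 5 rows; each row is the pose to reach, as a shift and turn from the pose commanded when the call began, along the tool's axes at that moment; what a row does not reach only later rows make up. A row lasts 1/8 s, in which the tool goes at most 62.5 mm and 10.7 degrees, less where a joint would pass 70% of its speed; a pose out of reach is approached as far as the arm can. A call with a gripper value outside its range is refused whole. The fingers move at their own pace and stop on an object; FORCE is the grip in N (left out, the last holds). Time passes only in rows, so rows that repeat a pose let the fingers close, or fill a call up. It gives the time, the measured TCP pose, the force and the opening at its end, in the units of the state.
- manip.read_state(): the state, without advancing time (a new reading comes with each control period).
- manip.get_image(name): name is "scene" or "top" or "wrist"; returns a dict with "img" (480x640x3 uint8, red, green, blue), "K" (3x3 intrinsics, pixels), "pose" (4x4, takes a point from camera to world coordinates). Camera axes: x right, y up, looking along -z (the intrinsics and any distortion apply to the point x, -y, -z); pixel columns grow to the right and rows downward; lengths in m; the calibration is good to about 2 mm. A picture is of the moment at which its call begins. There is no depth.
- manip.sign_off(): hands the job in, once; it reports no verdict.
Trained networks look in a picture, given as the dict that the camera call returned (one of the last four; its "shot" number tells which), for a name from the list of things; names that differ only in an ending like _2 or _b are one class to them, and where a whole thing is asked for, a point or a joint stands for the part that bears it (a point fixed in the world has none). Each returns a list of dicts, best first, with "p" (0 to 1); they miss things now and then, are a little off and sometimes report something else, mostly with a low value. They report only what shows in the picture. A call takes as long as a camera call. They do not tell look-alikes from the thing itself.
- manip.look_for(picture, target): "extent" ([centre column, centre row, width, height] in pixels, round what is visible of it).
- manip.trace(picture, target): "pixels" (480x640 bool, what is visible of it) and "extent" ([centre column, centre row, width, height] in pixels, round what is visible of it).
- manip.landmark_of(picture, target): "at" ([row, column] in pixels: a listed point, or the origin of a listed thing).
The state is a dict: "time_s": time; "joints": joint angles; "dq": joint speeds; "joint_torque": joint torques, N m; "tool_pos": TCP position; "ee_rot": TCP orientation; "force": force on the tool from outside, world axes, zero at the start; "torque": the same for the moment, N m; "grip_width": finger opening in m.
Only numpy, scipy, OpenCV 4.12 (cv2) and the standard library are available. Lean on these libraries where they do the work, as an engineer would, in place of code of your own. Each camera call takes 0.05 s, during which the arm holds its last target. There are 200 camera calls.

## Working session

There is one attempt and no reset: what is moved stays moved. The work goes in short steps, Python scripts to look and compute and a shell command to move; the robot and the scene stay as the last step left them, time stands still between calls to the robot, and variables do not carry over. Pictures are saved under pics/ and viewed, about 8 in all and at most 12, crops included, and the job is handed in when it is done.

```bash
mkdir -p pics
cat > h.py <<'E'
import numpy as np, cv2
from plant import manip
from scipy.spatial.transform import Rotation as R
def shot(n,save=None):
    d=manip.get_image(n)
    if save: cv2.imwrite('pics/'+save,d['img'][:,:,::-1])
    return d
def ray(d,row,col):
    K=d['K'];v=np.array([(col-K[0,2])/K[0,0],-(row-K[1,2])/K[1,1],-1.])
    return d['pose'][:3,3],d['pose'][:3,:3]@v
def plane(d,row,col,z):
    o,v=ray(d,row,col);return o+v*(z-o[2])/v[2]
def tri(obs):
    A=np.zeros((3,3));b=np.zeros(3)
    for d,r,c in obs:
        o,v=ray(d,r,c);v=v/np.linalg.norm(v);P=np.eye(3)-np.outer(v,v);A+=P;b+=P@o
    x=np.linalg.solve(A,b);return x
def proj(d,p):
    q=d['pose'][:3,:3].T@(np.array(p)-d['pose'][:3,3]);K=d['K']
    return K[1,2]+K[1,1]*(-q[1])/(-q[2]),K[0,2]+K[0,0]*q[0]/(-q[2])
E
python3 - <<'E'
from h import *
np.set_printoptions(precision=4,suppress=True)
s=shot('scene','s0.png');t=shot('top','t0.png')
cv2.imwrite('pics/both.png',cv2.resize(np.vstack([s['img'],t['img']])[:,:,::-1],(400,600)))
print({k:(np.shape(v)) for k,v in s.items()},s['pose'],t['pose'],s['K'])
print(manip.read_state())
for n in ['peg_free','peg_used','strike_bar','strike_bar_hole','keeper_knob','short_bar','face','mould_white','mixing_cup','masking_tape']:
    r={}
    for nm,d in(('s',s),('t',t)):
        L=manip.landmark_of(d,n);r[nm]=L
        print(n,nm,[(np.round(x['at'],1).tolist(),round(x['p'],2)) for x in L[:4]])
    if r['s'] and r['t']:print('   tri',tri([(s,*r['s'][0]['at']),(t,*r['t'][0]['at'])]))
E
```

```text
{'img': (480, 640, 3), 'K': (3, 3), 'pose': (4, 4), 'shot': ()} [[ 0.5268  0.5267 -0.6671 -0.158 ]
 [-0.8499  0.317  -0.4208 -0.5503]
 [-0.0102  0.7887  0.6147  0.7998]
 [ 0.      0.      0.      1.    ]] [[ 0.0114  0.9872 -0.159   0.333 ]
 [-0.9997  0.0076 -0.0247 -0.1282]
 [-0.0231  0.1592  0.987   1.5386]
 [ 0.      0.      0.      1.    ]] [[485.1805   0.     325.4541]
 [  0.     485.1805 234.7501]
 [  0.       0.       1.    ]]
{'time_s': 0.1, 'joints': array([ 1.159 ,  0.2133, -0.035 ,  1.3235, -0.    ,  1.5708]), 'dq': array([-0.0018, -0.0004,  0.0035, -0.    ,  0.0006, -0.0001]), 'joint_torque': array([  0.0001, -68.7248,  48.7805,   0.0123,  -0.    ,   0.    ]), 'tool_pos': array([0.2   , 0.4579, 0.2309]), 'ee_rot': array([ 0.2044,  0.9789, -0.0005, -0.0001]), 'force': array([-0.0507, -0.1773, -0.0988]), 'torque': array([-0.0018, -0.0135,  0.0032]), 'grip_width': 0.08512221302557081}
peg_free s [([212.6, 288.8], 0.67)]
peg_free t [([222.3, 264.8], 0.76)]
   tri [0.6101 0.0439 0.116 ]
peg_used s [([190.9, 246.7], 0.58)]
peg_used t [([220.1, 219.3], 0.91)]
   tri [0.608  0.164
[... 341 characters left out ...]
knob s [([172.6, 264.1], 0.8)]
keeper_knob t [([208.0, 236.1], 0.8)]
   tri [0.6257 0.1131 0.2003]
short_bar s [([210.1, 236.7], 0.81)]
short_bar t [([237.4, 217.9], 0.56)]
   tri [0.5692 0.1734 0.1016]
face s [([217.8, 252.3], 0.79)]
face t [([240.1, 243.7], 0.95)]
   tri [0.5572 0.1057 0.1111]
mould_white s [([248.3, 391.0], 0.82)]
mould_white t [([180.7, 349.9], 0.81), ([208.3, 236.7], 0.36), ([248.0, 366.0], 0.32)]
   tri [ 0.7534 -0.1811 -0.0009]
mixing_cup s [([276.0, 442.8], 0.61)]
mixing_cup t [([196.1, 398.4], 0.78)]
   tri [ 0.7106 -0.3287  0.005 ]
masking_tape s [([414.3, 440.0], 0.8)]
masking_tape t [([315.6, 449.1], 0.86), ([218.9, 217.4], 0.33)]
   tri [ 0.3666 -0.4614  0.002 ]
```

View pics/t0.png

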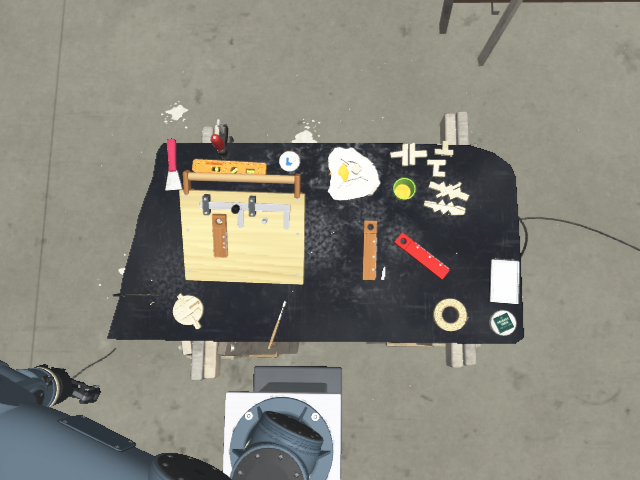

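View pics/s0.png

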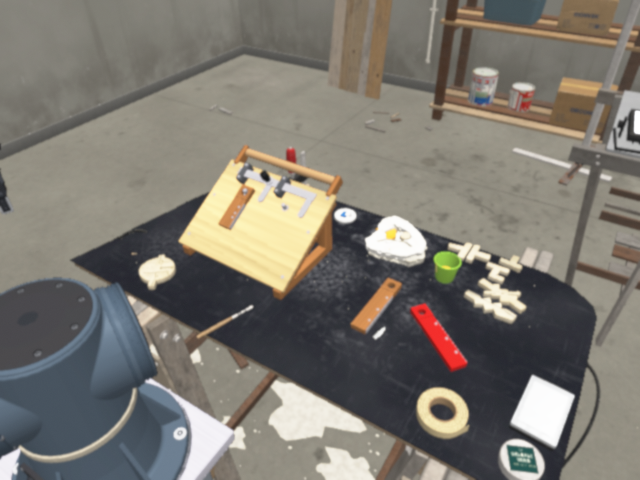

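Candidates are the wooden bar at top (370,250) / scene (377,306), the red look-alike at top (423,256) / scene (438,337), and the short bar already hung at top (220,235). I choose the wooden one. On the way I go above the caddy for a close look.

```bash
python3 -m handwheel '[[0,[-0.04,-0.03,-0.02],0],[0,[-0.085,-0.065,-0.04],0],[0,[-0.13,-0.10,-0.06],0],[0,[-0.175,-0.135,-0.08],0],[0,[-0.22,-0.17,-0.1],0]]'
python3 -m handwheel '[[0,[-0.04,-0.03,-0.01],0],[0,[-0.08,-0.06,-0.02],0],[0,[-0.11,-0.08,-0.02],0],[0,[-0.11,-0.08,-0.02],0],[0,[-0.11,-0.08,-0.02],0]]'
python3 - <<'E'
from h import *
np.set_printoptions(precision=4,suppress=True)
w=shot('wrist','w1.png');s=manip.read_state();print(s['joints'],s['tool_pos'],s['ee_rot'],s['time_s'])
print(w['pose'],w['K'])
for n in ['peg_free','peg_used','keeper_knob','short_bar','face','strike_bar_hole']:
    print(n,[(np.round(x['at'],1).tolist(),round(x['p'],2)) for x in manip.landmark_of(w,n)[:3]])
E
```

```text
time_s: 1.72
tool_pos: [0.3341, 0.2127, 0.3321]
ee_rot: [0.204, 0.979, 0.0, 0.0]
force: [0.8, -0.1, 0.1]
grip_width: 0.0856
time_s: 2.35
tool_pos: [0.4023, 0.0972, 0.3513]
ee_rot: [0.205, 0.979, 0.0, -0.0]
force: [0.1, 0.7, 0.3]
grip_width: 0.0854
[0.2377 0.0472 0.0762 1.5998 0.0002 0.649 ] [0.4022 0.0975 0.3513] [ 0.2042  0.9789  0.0001 -0.0001] 2.4
[[ 0.3995 -0.8826 -0.2478  0.339 ]
 [ 0.9167  0.3847  0.1077  0.1249]
 [ 0.0003 -0.2702  0.9628  0.4945]
 [ 0.      0.      0.      1.    ]] [[368.4092   0.     319.3756]
 [  0.     368.4092 245.9884]
 [  0.       0.       1.    ]]
peg_free [([397.7, 350.8], 0.9)]
peg_used []
keeper_knob [([422.4, 425.0], 0.81)]
short_bar [([322.8, 438.2], 0.66)]
face [([328.8, 382.3], 0.96)]
strike_bar_hole []
```

View pics/w1.png

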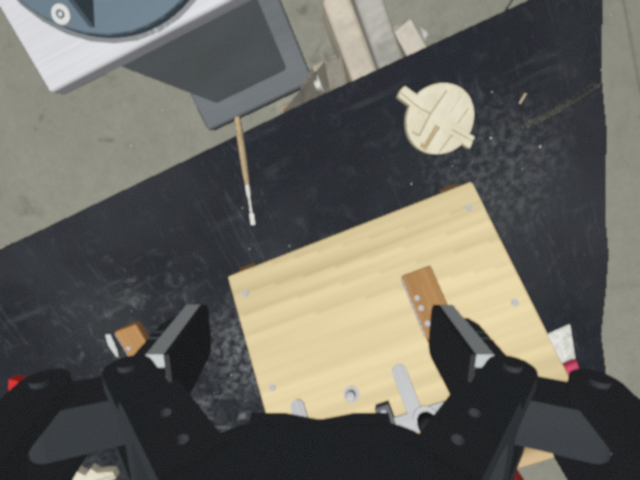

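```bash
python3 -m handwheel '[[0,[-0.05,-0.035,0],-0.08],[0,[-0.10,-0.07,0],-0.16],[0,[-0.15,-0.105,0.02],-0.24],[0,[-0.2,-0.14,0.04],-0.32],[0,[-0.25,-0.175,0.06],-0.41]]'
python3 - <<'E'
from h import *
np.set_printoptions(precision=4,suppress=True)
s=manip.read_state();print(s['joints'],s['tool_pos'],s['ee_rot'],s['time_s'])
w=shot('wrist','w2.png')
for n in ['peg_free','strike_bar','strike_bar_hole']:
    print(n,[(np.round(x['at'],1).tolist(),round(x['p'],2)) for x in manip.landmark_of(w,n)[:3]])
# board from w1
class D(dict):pass
K=np.array([[368.4092,0,319.3756],[0,368.4092,245.9884],[0,0,1]])
P=np.array([[.3995,-.8826,-.2478,.339],[.9167,.3847,.1077,.1249],[.0003,-.2702,.9628,.4945],[0,0,0,1]])
d={'K':K,'pose':P}
a=plane(d,276,229,.04);b=plane(d,183,472,.04);print('corners',a,b,np.linalg.norm(a-b))
print('yaw',np.arctan2(-(b-a)[0],(b-a)[1]),'peg',plane(d,397.7,350.8,.1325),'face',plane(d,328.8,382.3,.105))
print('knob',plane(d,422.4,425,.105+.5*.098+.044*.866))
E
```

```text
time_s: 3.32
tool_pos: [0.5598, -0.1608, 0.2923]
ee_rot: [-0.001, 1.0, 0.0, 0.0]
force: [0.2, 0.7, 0.6]
grip_width: 0.0851
[-0.2798  0.3964  0.3697  1.5438  0.0001 -0.2811] [ 0.5598 -0.1608  0.2923] [-0.0006  1.      0.      0.0002] 3.325
peg_free [([283.0, 557.2], 0.85)]
strike_bar [([195.1, 251.4], 0.83), ([177.2, 124.0], 0.79)]
strike_bar_hole [([216.3, 169.9], 0.98), ([250.4, 253.1], 0.84)]
corners [ 0.4461 -0.0509  0.04  ] [0.4572 0.2771 0.04  ] 0.3281845145304794
yaw -0.03388672605488051 peg [0.6133 0.045  0.1325] face [0.5611 0.1087 0.105 ]
knob [0.6238 0.1143 0.1921]
```

View pics/w2.png

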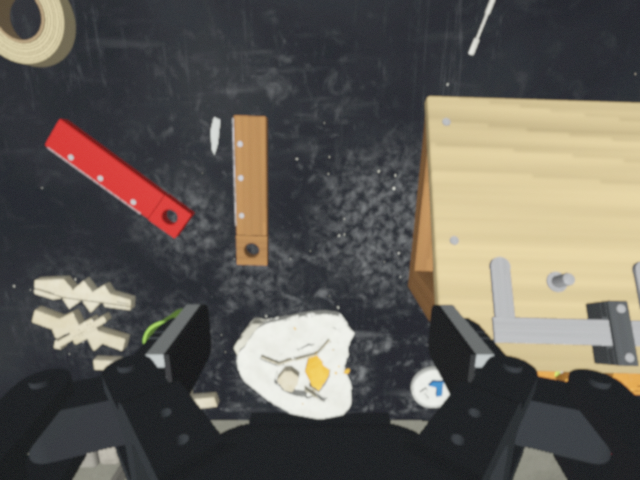

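Run:
```python
from h import *
np.set_printoptions(precision=4,suppress=True)
w=shot('wrist')
L=manip.trace(w,'strike_bar')
for x in L[:3]:
    m=x['pixels'].astype(np.uint8);c=cv2.findContours(m,0,2)[0];c=max(c,key=cv2.contourArea)
    bx=cv2.minAreaRect(c);pts=np.array([plane(w,q[1],q[0],.014) for q in cv2.boxPoints(bx)])
    print(bx,x['p'],pts.mean(0),pts[:,:2].round(4).tolist(),plane(w,bx[0][1],bx[0][0],.007))
h=manip.landmark_of(w,'strike_bar_hole');print([plane(w,*x['at'],.007) for x in h])
K=np.array([[368.4092,0,319.3756],[0,368.4092,245.9884],[0,0,1]])
P=np.array([[.3995,-.8826,-.2478,.339],[.9167,.3847,.1077,.1249],[.0003,-.2702,.9628,.4945],[0,0,0,1]])
d={'K':K,'pose':P}
p=manip.landmark_of(w,'peg_free')[0]['at']
print('peg tri',tri([(d,397.7,350.8),(w,*p)]),plane(w,*p,.1325))
a=plane(w,97,428,.04);b=plane(w,101,636,.04);print('edge',a,b,-(b-a)[0]/(b-a)[1])
print('corner tri',tri([(d,276,229),(w,97,428)]))
```

```text
((117.35235595703125, 178.99667358398438), (163.60061645507812, 35.800437927246094), 34.99201965332031) 0.89 [ 0.5305 -0.3848  0.014 ] [[0.4933, -0.4669], [0.4627, -0.4385], [0.5656, -0.3032], [0.6006, -0.3307]] [ 0.5292 -0.3908  0.007 ]
((249.3965301513672, 191.43069458007812), (149.45867919921875, 35.6252326965332), 88.83085632324219) 0.76 [ 0.5476 -0.2388  0.014 ] [[0.4627, -0.2553], [0.4621, -0.2168], [0.6323, -0.2201], [0.6331, -0.2631]] [ 0.5438 -0.24    0.007 ]
[array([ 0.6165, -0.2396,  0.007 ]), array([ 0.5745, -0.3366,  0.007 ])]
peg tri [0.6093 0.0464 0.1384] [0.6119 0.0506 0.1325]
edge [ 0.4458 -0.05    0.04  ] [0.45   0.1594 0.04  ] -0.019956432774692133
corner tri [ 0.4459 -0.0504  0.0413]
```

The picture shows the wooden bar at (251,190) with its hole at (253,250), pointing away from the robot. The red one at (120,178) stays. Bar centre is about (0.548,-0.240) and the empty peg's foot about (0.610,0.049,0.1325). Next I descend and grasp.

```bash
python3 -m handwheel '[[0.42,[-0.003,-0.05,0.03],0.012],[0.42,[-0.003,-0.079,0.09],0.012],[0.42,[-0.003,-0.079,0.15],0.012],[0.42,[-0.003,-0.079,0.21],0.012],[0.42,[-0.003,-0.079,0.25],0.012]]' 25
python3 -m handwheel '[[0.42,[0,0,0.02],0],[0.42,[0,0,0.041],0],[0.8,[0,0,0.041],0],[0.8,[0,0,0.041],0],[0.8,[0,0,0.041],0]]'
python3 - <<'E'
from h import *
s=manip.read_state();print(s['tool_pos'],s['force'],s['grip_width'],s['time_s'])
w=shot('wrist','w3.png')
E
```

```text
time_s: 4.35
tool_pos: [0.5609, -0.237, 0.0411]
ee_rot: [0.007, 1.0, 0.0, -0.001]
force: [0.9, -0.6, 0.7]
grip_width: 0.0495
time_s: 4.97
tool_pos: [0.5625, -0.2383, 0.0031]
ee_rot: [0.007, 1.0, -0.0, 0.001]
force: [0.6, 0.2, -1.0]
grip_width: 0.0349
[ 0.56249302 -0.2383181   0.00314521] [ 0.57234817  0.18820876 -1.00825238] 0.034886504840161196 4.975
```

View pics/w3.png

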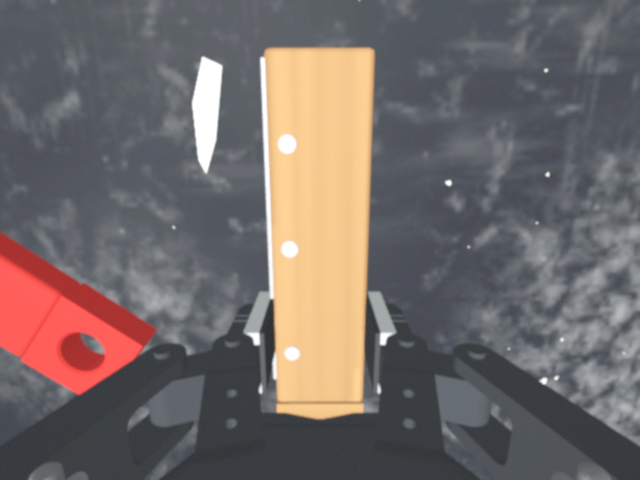

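```bash
python3 -m handwheel '[[0.8,[0,0,-0.03],0],[0.8,[0,0,-0.08],0],[0.8,[0.01,0.03,-0.13],0],[0.8,[0.02,0.07,-0.17],0],[0.8,[0.03,0.12,-0.19],0.014]]'
python3 -m handwheel '[[0.8,[0.01,0.05,0],0],[0.8,[0.02,0.10,0],0],[0.8,[0.023,0.14,0],0],[0.8,[0.023,0.164,0],0],[0.8,[0.023,0.164,0.03],0]]'
python3 - <<'E'
from h import *
s=manip.read_state();print(s['tool_pos'],s['ee_rot'],s['force'],s['grip_width'],s['time_s'])
w=shot('wrist','w4.png')
E
```

```text
time_s: 5.65
tool_pos: [0.5339, -0.1173, 0.1948]
ee_rot: [0.015, 1.0, -0.0, 0.002]
force: [0.8, 1.9, -1.0]
grip_width: 0.0354
time_s: 6.28
tool_pos: [0.5165, 0.0486, 0.1638]
ee_rot: [0.013, 1.0, 0.0, 0.002]
force: [0.1, -0.3, -1.8]
grip_width: 0.0354
[0.51649782 0.04856121 0.16377234] [1.27377032e-02 9.99916090e-01 3.57451372e-04 2.33165213e-03] [ 0.08825877 -0.26715706 -1.84891999] 0.03539680783693504 6.275
```

View pics/w4.png

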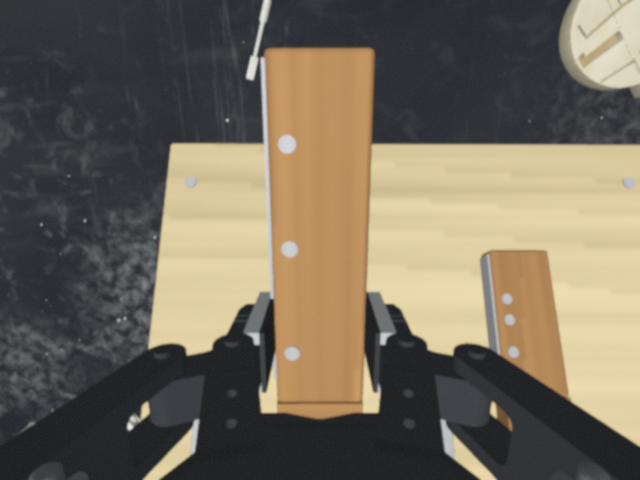

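The bar is held level and straight, the board's edge runs parallel to the jaws, and the way is free. Now I press it on the board below the peg so that it pivots to the slope.

```bash
python3 -m handwheel '[[0.8,[0,0,0.025],0],[0.8,[0,0,0.04],0],[0.8,[0,0,0.048],0],[0.8,[0,0,0.055],0],[0.8,[0,0,0.062],0]]'
python3 -m handwheel '[[0.8,[0,0,0.004],0],[0.8,[0,0,0.008],0],[0.8,[0,0,0.012],0],[0.8,[0,0,0.015],0],[0.8,[0,0,0.015],0]]'
python3 - <<'E'
from h import *
s=manip.read_state();print(s['tool_pos'],s['force'],s['torque'],s['grip_width'],s['time_s'])
w=shot('wrist','w5.png')
E
```

```text
time_s: 6.95
tool_pos: [0.5151, 0.0466, 0.1002]
ee_rot: [0.014, 1.0, 0.0, 0.0]
force: [-2.0, 0.2, 2.8]
grip_width: 0.035
time_s: 7.58
tool_pos: [0.5149, 0.0467, 0.0847]
ee_rot: [0.014, 1.0, 0.0, -0.0]
force: [-0.7, -0.8, 1.6]
grip_width: 0.0352
[0.5149003  0.04674541 0.08470724] [-0.73928619 -0.76686792  1.61194201] [ 0.03475246  0.02100216 -0.02374579] 0.03517070645401816 7.575
```

View pics/w5.png

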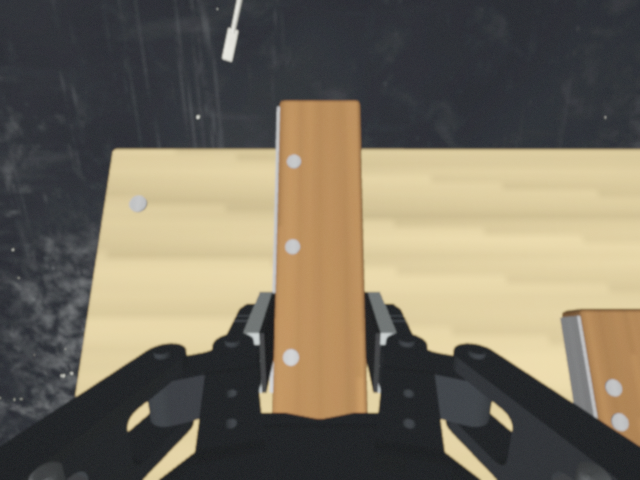

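It is pivoting well: the near end has dropped to row 100. A few more mm.

```bash
python3 -m handwheel '[[0.8,[0,0,0.001],0],[0.8,[0,0,0.002],0],[0.8,[0,0,0.003],0],[0.8,[0,0,0.004],0],[0.8,[0,0,0.004],0]]'
python3 - <<'E'
from h import *
np.set_printoptions(precision=4,suppress=True)
s=manip.read_state();print(s['tool_pos'],s['force'],s['torque'],s['grip_width'],s['time_s'])
w=shot('wrist','w6.png')
for x in manip.landmark_of(w,'face')[:1]:print(x)
# near end top edge in w6: find bar bbox
for x in manip.trace(w,'strike_bar')[:2]:
    e=x['extent'];print(e,x['p'],'top row',e[1]-e[3]/2,'->',ray(w,e[1]-e[3]/2,e[0]))
    m=x['pixels'];r=int(e[1]-e[3]/2)+4;c=np.where(m[r])[0];print('width at top',c.min(),c.max())
E
```

```text
time_s: 8.25
tool_pos: [0.5153, 0.0467, 0.0819]
ee_rot: [0.014, 1.0, 0.0, 0.001]
force: [-6.7, -0.7, 20.7]
grip_width: 0.0352
[0.5153 0.0467 0.0819] [-6.6546 -0.7351 20.6741] [-0.1643  0.9325 -0.0326] 0.03515269358469668 8.25
{'at': [439.7, 473.8], 'p': 0.95}
[319.4, 263.4, 95.0, 310.2] 0.57 top row 108.29999999999998 -> (array([0.4462, 0.0489, 0.2251]), array([-0.0879,  0.0031, -1.0639]))
width at top 279 358
```

View pics/w6.png

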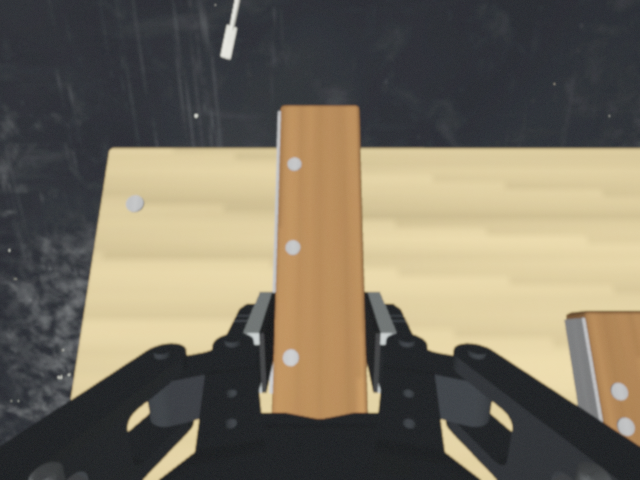

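Run:
```python
from h import *
np.set_printoptions(precision=4,suppress=True)
w=shot('wrist')
g=cv2.cvtColor(w['img'],cv2.COLOR_RGB2GRAY)
# precise board edge row & corner
for c in (140,200,420,520,600):
    col=g[120:180,c].astype(int);print(c,120+np.argmax(np.diff(col)))
for r in (155,170,185,200,300):
    row=g[r,60:180].astype(int);print('r',r,60+np.argmax(np.diff(row)))
for r in (112,150,200,280):
    row=g[r].astype(int);print('bar',r,[int(i) for i in np.where(np.abs(np.diff(row[240:400]))>25)[0]+240])
print('barcol',[int(i) for i in np.where(np.abs(np.diff(g[60:160,320].astype(int)))>15)[0]+60])
a=plane(w,148,110,.04);b=plane(w,148,600,.04);print('corner',a,b,-(b-a)[0]/(b-a)[1])
ex=np.array([.8660,0,.5]);n=np.array([-.5,0,.866])
def onplane(row,col,c0,h):
    o,v=ray(w,row,col);return o+v*((c0+h*n-o)@n)/(v@n)
# board lower corner as ref point; plane through corner
for row,col in((106,320),(112,279.5),(112,359),(280,273.5),(280,363.5)):
    print(row,col,onplane(row,col,a,.014))
```

```text
140 146
200 146
420 146
520 147
600 146
r 155 107
r 170 104
r 185 102
r 200 100
r 300 85
bar 112 [276, 277, 358]
bar 150 [360]
bar 200 [361]
bar 280 [363, 364]
barcol [103, 104, 105]
corner [ 0.4463 -0.0527  0.04  ] [0.4526 0.1852 0.04  ] -0.026578410200175314
106 320 [0.4305 0.0497 0.047 ]
112 279.5 [0.4326 0.0313 0.0483]
112 359 [0.4336 0.0672 0.0489]
280 273.5 [0.4989 0.0292 0.0866]
280 363.5 [0.4997 0.0652 0.087 ]
```

```bash
python3 -m handwheel '[[0.8,[0,0,-0.02],0],[0.8,[0,0,-0.045],0],[0.8,[-0.015,0.0045,-0.045],0],[0.8,[-0.03,0.0045,-0.045],0],[0.8,[-0.03,0.0045,-0.045],0]]'
python3 -m handwheel '[[0.8,[-0.0015,0,0.0026],0],[0.8,[-0.003,0,0.0052],0],[0.8,[-0.004,0,0.007],0],[0.8,[-0.005,0,0.0087],0],[0.8,[-0.005,0,0.0087],0]]'
python3 - <<'E'
from h import *
np.set_printoptions(precision=4,suppress=True)
s=manip.read_state();print(s['tool_pos'],s['force'],s['torque'],s['grip_width'],s['time_s'])
t=shot('scene','s7.png')
cv2.imwrite('pics/s7c.png',cv2.resize(t['img'][140:300,170:350,::-1],(720,640))[:600])
E
```

```text
time_s: 9.07
tool_pos: [0.5454, 0.0504, 0.1254]
ee_rot: [0.014, 1.0, -0.0, -0.0]
force: [-0.7, -0.1, -1.2]
grip_width: 0.035
time_s: 9.7
tool_pos: [0.5501, 0.0502, 0.1171]
ee_rot: [0.014, 1.0, -0.0, -0.0]
force: [-0.1, 1.0, -0.3]
grip_width: 0.0352
[0.5501 0.0502 0.1171] [-0.1244  1.0074 -0.3031] [ 0.0102 -0.0285  0.0061] 0.03518931338147674 9.7
```

View pics/s7c.png

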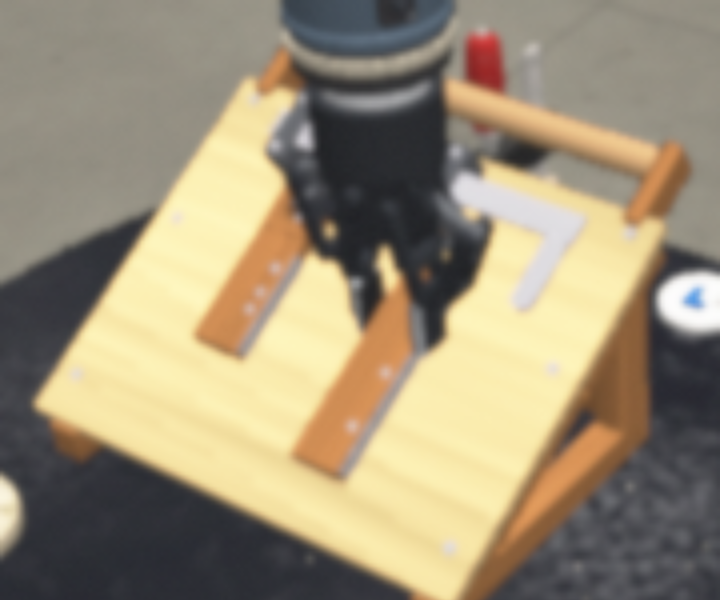

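No contact force so far. Continuing down along the peg.

```bash
python3 -m handwheel '[[0.8,[-0.001,0,0.0017],0],[0.8,[-0.002,0,0.0035],0],[0.8,[-0.0025,0,0.0043],0],[0.8,[-0.003,0,0.0052],0],[0.8,[-0.003,0,0.0052],0]]'
python3 -c "
from h import *
s=manip.read_state();print(s['force'],s['torque'])"
python3 -m handwheel '[[0.8,[-0.001,0,0.0017],0],[0.8,[-0.002,0,0.0035],0],[0.8,[-0.0022,0,0.0040],0],[0.8,[-0.0025,0,0.0045],0],[0.8,[-0.0025,0,0.0045],0]]'
python3 -c "
from h import *
s=manip.read_state();print(s['tool_pos'],s['force'],s['torque'])"
```

```text
time_s: 10.38
tool_pos: [0.5531, 0.0501, 0.1119]
ee_rot: [0.014, 1.0, -0.0, -0.0]
force: [-0.2, 0.1, -1.0]
grip_width: 0.0349
[-0.21847594  0.08816161 -0.99401458] [ 0.03480012 -0.00191748  0.05782462]
time_s: 11.0
tool_pos: [0.5556, 0.0501, 0.1075]
ee_rot: [0.014, 1.0, -0.0, -0.0]
force: [-0.3, -0.1, -1.3]
grip_width: 0.0357
[0.5556419  0.05009955 0.10749887] [-0.30702579 -0.0714166  -1.25942976] [ 0.02774707 -0.00713456  0.0123939 ]
```

```bash
python3 -m handwheel '[[0.8,[-0.0005,0,0.001],0],[0.8,[-0.001,0,0.002],0],[0.8,[-0.0012,0,0.0025],0],[0.8,[-0.0012,0,0.0025],0],[0.4,[-0.0012,0,0.0025],0]]'
python3 -m handwheel '[[0.4,[0,0,0],0],[0.4,[0,0,0],0],[0.4,[0,0,-0.03],0],[0.4,[0.03,0,-0.08],0],[0.4,[0.06,0,-0.12],0]]'
python3 - <<'E'
from h import *
np.set_printoptions(precision=4,suppress=True)
s=manip.read_state();print(s['tool_pos'],s['force'],s['time_s'])
w=shot('wrist','w8.png')
for n in ['peg_free','strike_bar_hole','strike_bar','keeper_knob']:
    print(n,[(np.round(x['at'],1).tolist(),round(x['p'],2)) for x in manip.landmark_of(w,n)[:3]])
E
```

```text
time_s: 11.62
tool_pos: [0.557, 0.0501, 0.1053]
ee_rot: [0.014, 1.0, 0.0, 0.0]
force: [-1.0, -0.9, 0.3]
grip_width: 0.0507
time_s: 12.25
tool_pos: [0.4963, 0.0517, 0.2265]
ee_rot: [0.014, 1.0, 0.0, 0.0]
force: [1.1, 0.2, 0.1]
grip_width: 0.0512
[0.4963 0.0517 0.2265] [1.1149 0.1654 0.0979] 12.25
peg_free [([394.9, 317.2], 0.85)]
strike_bar_hole [([392.6, 320.1], 0.59)]
strike_bar [([302.3, 318.7], 0.75)]
keeper_knob [([389.7, 318.7], 0.42)]
```

View pics/w8.png

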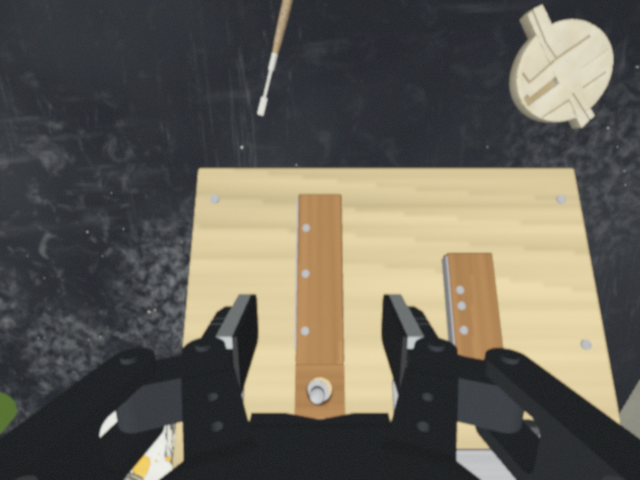

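The peg stands through the bar's hole at (318,390), and the bar lies straight down the slope. Now a look at the knob from close by.

```bash
python3 -m handwheel '[[0.4,[-0.01,0.01,-0.05],0],[0.4,[-0.05,0.03,-0.08],0],[0.4,[-0.1,0.06,-0.09],0],[0.4,[-0.14,0.064,-0.09],0],[0.4,[-0.14,0.064,-0.09],0]]'
python3 - <<'E'
from h import *
np.set_printoptions(precision=4,suppress=True)
s=manip.read_state();print(s['tool_pos'],s['force'],s['time_s'])
w=shot('wrist','w9.png')
for n,z in [('peg_free',.1325),('strike_bar_hole',.1385),('keeper_knob',.192)]:
    print(n,[(np.round(x['at'],1).tolist(),round(x['p'],2),plane(w,*x['at'],z)) for x in manip.landmark_of(w,n)[:3]])
E
```

```text
time_s: 13.12
tool_pos: [0.6413, 0.1123, 0.3099]
ee_rot: [0.014, 1.0, -0.001, -0.003]
force: [-0.1, 0.3, 0.3]
grip_width: 0.0512
[0.6413 0.1123 0.3099] [-0.0798  0.3224  0.2929] 13.125
peg_free [([189.9, 243.8], 0.62, array([0.6092, 0.0479, 0.1325])), ([181.2, 245.3], 0.58, array([0.6018, 0.0498, 0.1325]))]
strike_bar_hole [([186.1, 244.7], 0.97, array([0.6054, 0.0502, 0.1385]))]
keeper_knob [([217.2, 322.3], 0.98, array([0.6236, 0.1152, 0.192 ]))]
```

View pics/w9.png

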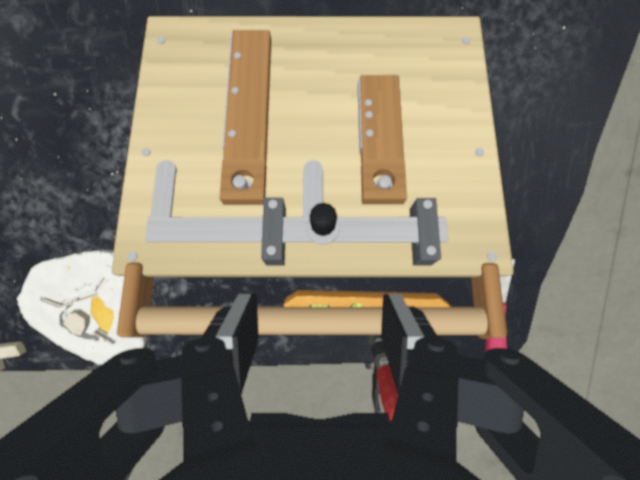

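The keeper is open and both bars sit on their pegs. The knob shows at (322,218), which gives (0.624,0.1147,0.192).

```bash
python3 -m handwheel '[[0.4,[0.008,0.001,0.02],0],[0.4,[0.015,0.002,0.05],0],[0.4,[0.019,0.002,0.08],0],[0.4,[0.019,0.002,0.08],0],[0.4,[0.019,0.002,0.08],0]]'
python3 - <<'E'
from h import *
np.set_printoptions(precision=4,suppress=True)
w=shot('wrist','w10.png');s=manip.read_state();print(s['tool_pos'],s['ee_rot'],s['force'],s['time_s'])
for n,z in [('keeper_knob',.192)]:
    print(n,[(np.round(x['at'],1).tolist(),round(x['p'],2),plane(w,*x['at'],z)) for x in manip.landmark_of(w,n)[:3]])
print('expect',proj(w,[.624,.1147,.192]))
E
```

```text
time_s: 13.95
tool_pos: [0.6198, 0.1143, 0.237]
ee_rot: [0.014, 1.0, 0.0, 0.001]
force: [-0.5, -1.1, -0.2]
grip_width: 0.0511
[0.6201 0.1144 0.237 ] [0.014  0.9999 0.0002 0.0012] [-0.4737  0.4619  0.9743] 14.0
keeper_knob [([281.8, 323.5], 0.62, array([0.624 , 0.1168, 0.192 ]))]
expect (np.float64(281.8158474357184), np.float64(319.5839633001905))
```

```bash
python3 -m handwheel '[[0.4,[-0.003,0.001,0.02],0],[0.4,[-0.003,0.001,0.04],0],[0.4,[-0.003,0.001,0.048],0],[0.4,[-0.003,0.001,0.048],0],[0.75,[-0.003,0.001,0.048],0]]' 25
python3 -m handwheel '[[0.9,[0,0,0],0],[0.9,[0,0,0],0],[0.9,[0,0,0],0],[0.9,[0,0.006,0],0],[0.9,[0,0.012,0],0]]'
```

```text
time_s: 14.68
tool_pos: [0.6231, 0.1153, 0.188]
ee_rot: [0.014, 1.0, 0.0, 0.001]
force: [-1.4, -0.4, 0.8]
grip_width: 0.0338
time_s: 15.3
tool_pos: [0.6234, 0.1272, 0.1879]
ee_rot: [0.014, 1.0, -0.0, 0.001]
force: [-0.4, -1.8, 6.1]
grip_width: 0.0184
```

Knob gripped and sliding at about 2 N.

```bash
python3 -m handwheel '[[0.9,[0,0.008,0],0],[0.9,[0,0.016,0],0],[0.9,[0,0.024,0],0],[0.9,[0,0.032,0],0],[0.9,[0,0.038,0],0]]'
python3 -m handwheel '[[0.9,[0,0.004,0],0],[0.9,[0,0.007,0],0],[0.9,[0,0.010,0],0],[0.9,[0,0.012,0],0],[0.9,[0,0.012,0],0]]'
```

```text
time_s: 15.92
tool_pos: [0.6245, 0.1654, 0.1879]
ee_rot: [0.014, 1.0, -0.0, 0.001]
force: [-1.0, -2.2, 7.2]
grip_width: 0.0191
time_s: 16.55
tool_pos: [0.6248, 0.1746, 0.1879]
ee_rot: [0.015, 1.0, -0.002, 0.001]
force: [-0.9, -19.4, 10.2]
grip_width: 0.0181
```

The stop is felt (19 N after about 60 mm). Release, lift and check.

```bash
python3 -m handwheel '[[0.9,[0,-0.002,0],0],[0.4,[0,-0.003,0],0],[0.4,[0,-0.003,0],0],[0.4,[0,-0.003,0],0],[0.4,[0,-0.003,-0.03],0]]'
python3 -m handwheel '[[0.4,[0,0,-0.05],0],[0.4,[0,-0.02,-0.09],0],[0.4,[0,-0.05,-0.1],0],[0.4,[0,-0.05,-0.1],0],[0.4,[0,-0.05,-0.1],0]]'
python3 - <<'E'
from h import *
np.set_printoptions(precision=4,suppress=True)
w=shot('wrist','w11.png');s=manip.read_state();print(s['tool_pos'],s['force'],s['time_s'])
for n,z in [('peg_free',.1325),('strike_bar_hole',.1385),('keeper_knob',.192)]:
    print(n,[(np.round(x['at'],1).tolist(),round(x['p'],2),plane(w,*x['at'],z)) for x in manip.landmark_of(w,n)[:3]])
E
```

```text
time_s: 17.18
tool_pos: [0.6232, 0.1741, 0.2153]
ee_rot: [0.014, 1.0, -0.001, -0.002]
force: [0.8, 0.7, 1.0]
grip_width: 0.0513
time_s: 17.8
tool_pos: [0.6229, 0.1246, 0.3165]
ee_rot: [0.014, 1.0, 0.0, -0.0]
force: [0.3, -0.1, 0.1]
grip_width: 0.0514
[0.6228 0.1248 0.3164] [-0.2971  0.0477 -0.2594] 17.85
peg_free []
strike_bar_hole [([205.5, 230.6], 0.69, array([0.6049, 0.0475, 0.1385]))]
keeper_knob [([237.4, 385.0], 0.61, array([0.6236, 0.1743, 0.192 ]))]
```

View pics/w11.png

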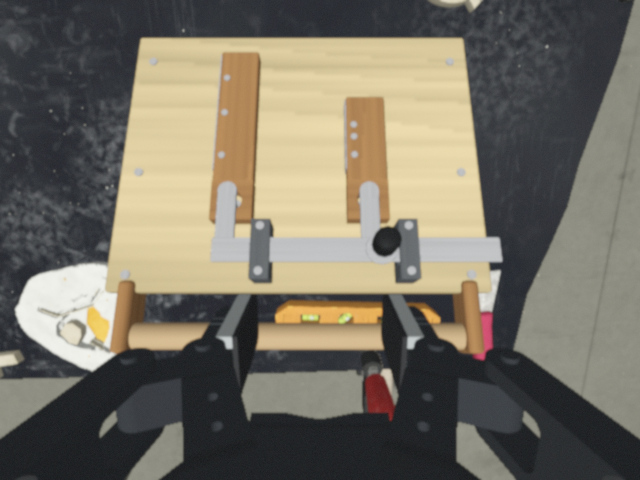

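The tongues lie over both pegs, at (227,195) and (369,195). The knob is at (386,240), with its flange up against the left guide, and both bars are flat beneath.

```bash
python3 -c "
from plant import manip
print(manip.sign_off())"
```

```text
the job is handed in; nothing more can be done
None
```

The loose wooden bar is hanging on the empty peg, the keeper is closed, and I handed the job in at about 18 s of the 48 s. No verdict was reported.

- **Bar:** I gripped it near its hole end and pressed it on the bare board until it pivoted to the 30° slope. Then I lowered it along the peg with no contact force and let go. A picture taken after release showed the peg through the hole and the bar straight down the slope.
- **Keeper:** I gripped the black knob and slid it left at about 2 N until the force rose to about 19 N at the end stop.
- **Last checks:** The final picture shows both tongues over the pegs and both bars flat underneath. The knob moved about 59 mm by camera. After the lift the gripper was clear and the tool force was about 0 N.
- **Disagreements:** My estimates of the empty peg's position differed by up to about 5 mm across the board. I used a value in between, and the bar went on cleanly. In the final picture the network did not report the peg because the tongue covers it. I checked the bar's flatness while pressing it on the board (within about 2 mm), but after hanging only by eye.

I did not touch the mould, cup, tape, red bar or short bar. In the last picture the short bar is on its peg and the mould showed no sign of having moved. The cup and tape are outside that picture, so I did not re-check them.

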